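Clamp a row of tins for date stamping

ROBOT

A 6-joint arm with a two-finger parallel gripper is mounted at the origin on the work surface. World frame = base frame: x ahead of the robot, y to its left, z up, the work surface at z = 0. Lengths are in m, angles in rad, forces in N, time in s.
With the tool pointing down it reaches from about 0.225 to 0.875 m from the base axis. Payload 3.4 kg.
Tool frame: the origin (TCP) lies at the very end of the fingers, on their centre line; the grasp point (between the pads) lies manip.grip_point_offset behind it (manip.grip_point_offset is the distance from the TCP to the grasp point, in m); z points along the fingers, y is the line along which they close (so a half turn about z gives the same grasp; the last joint's range is limited). The gripper opens to 85 mm and grips with 20 to 120 N. Pads are 22 mm wide; open, the fingers measure 114 mm over their backs; the gripper's body (76 mm by 85 mm) begins 54 mm behind the grasp point. The pads swing forward as they close: fully open they stand 13 mm farther back than shut.
Start: joints at [1.174, 0.276, 1.505, -0, 1.361, -0.121], TCP at [0.157, 0.553, 0.231] pointing down, gripper open.
Joint ranges: [-2.89, 2.89], [-0.75, 2.08], [0.22, 2.7], [-1.18, 4.32], [0.11, 2.71], [-2.7, 2.7]. Speed limits (rad/s): [2.57, 2.57, 3.14, 3.14, 3.14, 3.14].

INTERFACE

Orientations are given as a unit quaternion [w, x, y, z].
In Python, from rig import manip gives the robot as it stands.
- The arm moves only by the shell command python3 -m pendant 'ROWS' [FORCE]. ROWS is JSON, a list of rows, each an object of numbers: "jaw": the opening, from -1 (shut) to 1 (fully open); "tx", "ty", "tz": the shift along the world's x, y, z in cm; "ax", "ay", "az": the turn, a rotation vector about the world's x, y, z in degrees. In form: [{"jaw": .., "tx": .., "ty": .., "tz": .., "ax": .., "ay": .., "az": ..}, ...]. A call has 1 to 10 rows; each row is the pose to reach, as a shift and turn from the pose commanded when the call began; what a row does not reach only later rows make up. A row lasts 1/8 s, in which the tool goes at most 62.5 mm and 10.7 degrees, less where a joint would pass 70% of its speed; a pose out of reach is approached as far as the arm can. A call with a gripper value outside its range is refused whole. The fingers move at their own pace and stop on an object; FORCE is the grip in N (left out, the last holds). Time passes only in rows, so rows that repeat a pose let the fingers close. It gives the time, the measured TCP pose, the force, the opening and the grip force at its end, in the units of the state.
- manip.get_state(): the state, without advancing time (a new reading comes with each control period).
- manip.get_image(name): name is "scene" or "top" or "wrist"; returns a dict with "pixels" (420x560x3 uint8, blue, green, red), "depth" (420x560 float32, m along the optical axis (not along the pixel's ray), 0 where there is no reading), "fx", "fy", "cx", "cy" (pixels), "pose" (4x4, takes a point from camera to world coordinates). Camera axes: x right, y down, z forward; pixel columns grow to the right and rows downward; lengths in m; the calibration is good to about 2 mm. A picture is of the moment at which its call begins.
- manip.sign_off(): hands the job in; it is judged then, once.
The state is a dict: "clock": time; "qpos": joint angles; "qd": joint speeds; "effort": joint torques, N m; "position": TCP position; "ee_rot": TCP orientation; "contact_force": force on the tool from outside, world axes, zero at the start; "moment": the same for the moment, N m; "width": finger opening in m; "gripper_force": force on a finger pad.
Only numpy, scipy, OpenCV 4.12 (cv2) and the standard library are available. Lean on these libraries where they do the work, as an engineer would, in place of code of your own. Each camera call takes 0.05 s, during which the arm holds its last target. There are 200 camera calls.

TASK

Load the green tin clamp on the shop counter for date stamping: bring the two loose red-banded tins, kept upright, into the channel behind the one already in it and push them along, so that all three stand in single file with no gaps, up against the end stop. Then turn the red-knobbed crank clockwise until the jaw has slid onto the tins and holds the whole row snugly against the fixed rail, its sprung pad pressed in about half way and not bottomed out. Reach the crank at a slant under the scale's display head without bumping the scale, and leave the honey jar and the stamp where they are.

Things in the scene. Friction and masses are not known exactly. Their poses are not given: they have to be found in the camera images.
- clamp: Green tin clamp fixed to the counter; the tins stand on the counter in its channel. Origin: counter height, midway along the channel, on the centre line of the clamped row. +x along the channel from the open mouth (x = -85 mm) to the end stop, +y to the fixed rail (inner face y = +27 mm, 20 mm thick, 40 mm high). Moving jaw and sprung pad (x -80 to +80 mm, 43 mm high) on the -y side.
- mouth (a point): Middle of the channel's open mouth at counter height, at clamp (-85, -10, 0) mm; tins enter here along the clamp's +x. The fixed rail's lead-in is splayed and reaches 23 mm out of the mouth, to y = 55 mm.
- stop (a point): Foot of the end stop's face, at clamp (85, 0, 0) mm; the stop is 40 mm high. Closed-up tins have their centres 27, 81 and 135 mm before it.
- gearbox (a point): Top centre of the green gearbox, 90 x 60 mm, 85 mm high, at clamp (0, -180, 85) mm; it carries the crank; its foot is 200 mm long in x and 30 mm high.
- crank (a joint): Crank angle in rad, about an axis through the hub that leans 0.611 rad (35 degrees) from the clamp's +z towards its +y. 0: arm points along the clamp's +x; grows clockwise seen from above (at pi/2 the arm is outermost, to -y, and highest), which closes the jaw by 30 mm a turn (4.775 mm per rad); range 0 to 11.5. It stays where it is left.
- jaw (a joint): Travel of the moving jaw carriage towards the fixed rail, m. At 0 the pad face is 88 mm from the fixed rail; so the pad meets 54 mm tins lying against the rail at 0.034.
- pad (a joint): How far the black sprung pad is pressed back towards the grey jaw carriage, m: 0 free, 0.012 bottomed out (spring 2 N per mm). The yellow pins in the gap show it.
- pad_face (a point): Middle of the pad's face that touches the tins; pad 160 mm long, 40 mm high.
- hub (a point): On the crank axis, 12 mm out along the axis from the gearbox's steel boss: at the foot of the knob in axial direction. At clamp (0, -163, 132) mm.
- knob_mid (a point): Middle of the red knob's grip: cylinder 20 mm across, 42 mm long, parallel to the crank axis, 45 mm from it, turning freely on its pin. This point is 26 mm above the steel crank arm's top face (knob foot), 17 mm below the knob's free end.
- tin_a: Steel tin with a red band and a brass lid, 54 mm across, 60 mm high, about 0.14 kg, upright; origin at the centre of its underside. It starts in the channel near the end stop.
- tin_b: Tin of the same kind, starts upright on the counter left of the clamp; origin at the centre of its underside.
- tin_c: Tin of the same kind, starts upright on the counter left of the clamp; origin at the centre of its underside.
- jar: Amber glass honey jar with a white cap, 56 mm across, 70 mm high, stands among the loose tins; origin at the centre of its underside. Not to be moved.
- stamp: Black hand stamp with a round wooden knob, 50 x 35 mm, 74 mm high; origin under its centre. Not to be moved.
- scale: White counter scale right of the clamp, axes parallel to the clamp's; origin under the middle of its base (300 x 340 mm, 95 mm high, platter to 111 mm). A 60 mm square column at y = +110 mm carries the display head: x -90 to +90, y +55 to +275, z 341 to 416 mm. The head overhangs the outer half of the crank, so an upright gripper does not fit there.

How it is judged:
On the way, in this order (a step that is already met when the one before it is completed fails the run):
1. all three tins stand upright between the rails in a closed-up file at the end stop (x of tin_a in the frame of clamp between -0.068 and 0.065 m and y of tin_a in the frame of clamp between -0.04 and 0.006 m and angle between each of tin_a, tin_b, tin_c's own z axis and vertical below 0.12 rad and height (world z) of each of tin_a, tin_b, tin_c below 0.006 m and x of tin_b in the frame of clamp between -0.068 and 0.065 m and y of tin_b in the frame of clamp between -0.04 and 0.006 m and x of tin_c in the frame of clamp between -0.068 and 0.065 m and y of tin_c in the frame of clamp between -0.04 and 0.006 m and linear speed of each of tin_a, tin_b, tin_c below 0.01 m/s), for 0.2 s.
2. the crank has brought the jaw onto the row: pad pressed in by 3 to 11 mm (value of joint pad between 0.003 and 0.011 m), for 0.2 s.
At the end, for the whole second after the job is handed in: All three tins stand upright on the counter (within 7 degrees) in the clamp, each centre within 5 mm of the clamped line and none further than 18 mm from where a closed-up row at the end stop would put the last one; the sprung pad is pressed in by 3 to 11 mm of its 12; tins and crank are at rest (all of step 2 and x of tin_a in the frame of clamp between -0.068 and 0.065 m and y of tin_a in the frame of clamp between -0.005 and 0.005 m and angle between each of tin_a, tin_b, tin_c's own z axis and vertical below 0.12 rad and height (world z) of each of tin_a, tin_b, tin_c below 0.006 m and x of tin_b in the frame of clamp between -0.068 and 0.065 m and y of tin_b in the frame of clamp between -0.005 and 0.005 m and x of tin_c in the frame of clamp between -0.068 and 0.065 m and y of tin_c in the frame of clamp between -0.005 and 0.005 m and linear speed of each of tin_a, tin_b, tin_c below 0.01 m/s and velocity of joint crank between -0.05 and 0.05 rad/s); the robot touches nothing.
It fails at once if a tin is tipped (more than 0.6 rad) (angle between any of tin_a, tin_b, tin_c's own z axis and vertical above 0.6 rad).
It fails at once if jar or stamp shifted by more than 30 mm (distance of any of jar, stamp from where it was at the start of the episode above 0.03 m).
It fails at once if the scale is bumped with more than 20 N (contact force between any of the arm, the fingers and scale above 20 N).
It also fails if it takes over 72 s, if anything falls off the work surface, if the arm or the gripper's body presses on something with over 40 N, if the wrist force passes 120 N, or if a joint passes its speed limit or range.

## Working session

There is one attempt and no reset: what is moved stays moved. The work goes in short steps, Python scripts to look and compute and a shell command to move; the robot and the scene stay as the last step left them, time stands still between calls to the robot, and variables do not carry over. Pictures are saved under pics/ and viewed, at most 10 in all, crops included, and the job is handed in when it is done.

```bash
mkdir -p pics; ls; cat > h.py <<'E'
from rig import manip
import numpy as np, cv2
def grab(n):
    d=manip.get_image(n); return d
def pts(d):
    h,w=d["depth"].shape; v,u=np.mgrid[:h,:w]; z=d["depth"]
    P=np.stack([(u-d["cx"])/d["fx"]*z,(v-d["cy"])/d["fy"]*z,z],-1)
    T=d["pose"]; return P@T[:3,:3].T+T[:3,3]
E
python3 - <<'E'
from h import *
for n in("scene","top"):
    d=grab(n); cv2.imwrite(f"pics/{n}0.png",d["pixels"]); np.savez(f"{n}0.npz",**{k:np.array(v) for k,v in d.items()})
    print(n,d["fx"],d["cx"],d["cy"],np.round(d["pose"],3).tolist())
s=manip.get_state(); print(s, manip.grip_point_offset)
E
```

```text
pics
scene 489.729744566712 274.5180275504217 207.24072384956887 [[-0.706, 0.585, -0.4, 0.961], [0.709, 0.572, -0.413, 0.405], [-0.013, -0.575, -0.818, 1.036], [0.0, 0.0, 0.0, 1.0]]
top 481.19418496117567 280.52319228870834 207.42110266323704 [[0.015, -0.996, 0.094, 0.388], [-1.0, -0.016, -0.014, -0.046], [0.015, -0.093, -0.996, 1.604], [0.0, 0.0, 0.0, 1.0]]
{'clock': 0.1, 'qpos': array([ 1.17395850e+00,  2.76503496e-01,  1.50601561e+00, -2.72074232e-05,
        1.36069644e+00, -1.20998875e-01]), 'qd': array([-0.00087033, -0.00077541, -0.00124824,  0.0012501 , -0.00101336,
       -0.00036701]), 'effort': array([ 1.10129160e-03, -4.17696834e+01, -2.46403456e+01, -8.87337478e-05,
        5.76417850e-03,  1.94057651e-05]), 'position': array([0.15643181, 0.55281584, 0.23053871]), 'ee_rot': array([-1.94899984e-04,  1.37479781e-01,  9.90504241e-01, -7.87804997e-04]), 'contact_force': array([ 0.05584155,  0.72978738, -0.54863812]), 'moment': array([-0.00824085,  0.03145315, -0.03952794]), 'gripper_force': 0.0, 'width': 0.08528665956619709} 0.0187
```

View pics/scene0.png

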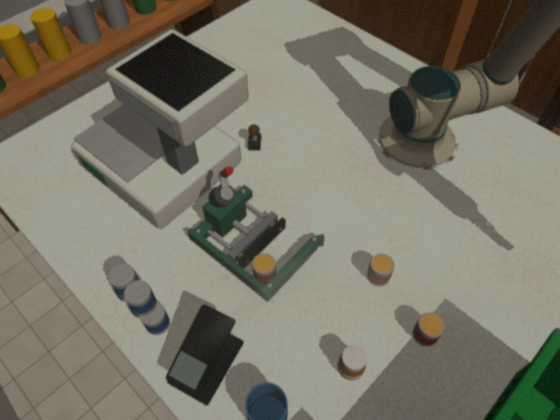

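View pics/top0.png

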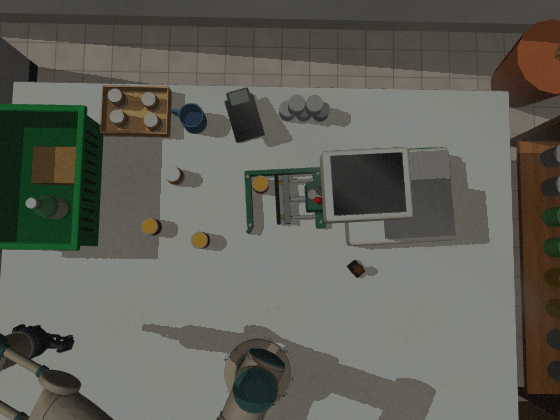

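The scene view shows the clamp at about (255,245), with tin_a in it at (264,267). Loose tins are at (381,268) and (430,328), the jar at (353,360), the stamp at (255,140) and the scale at (175,120). In the top view the mouth faces the robot (down), the fixed rail is on the left (u≈250), the stop is at the top (v≈171) and the red knob is at (318,200).

```bash
cat > m.py <<'E'
from h import *
import sys
def load(n): 
    d=dict(np.load(n+"0.npz")); return d
def blobs(d,mask,amin=20):
    n,l,s,c=cv2.connectedComponentsWithStats(mask.astype(np.uint8)); return [(l==i,c[i],s[i,4]) for i in range(1,n) if s[i,4]>=amin]
if __name__=="__main__":
  for n in("scene","top"):
    d=load(n); P=pts(d); H=cv2.cvtColor(d["pixels"],cv2.COLOR_BGR2HSV); h,s,v=[H[...,i].astype(int) for i in range(3)]
    ok=(d["depth"]>0)&(abs(P[...,1])<.5)&(P[...,0]>.2)&(P[...,0]<.8)
    for nm,m in dict(lid=ok&(h>10)&(h<25)&(s>120)&(v>90)&(P[...,2]>.05)&(P[...,2]<.075),
        jarcap=ok&(s<60)&(P[...,2]>.06)&(P[...,2]<.08)&(P[...,1]>.1),
        red=ok&((h<6)|(h>174))&(s>150)&(P[...,2]>.1),
        dark=ok&(v<70)&(P[...,2]>.02)&(P[...,2]<.09)&(P[...,1]<-.1)&(P[...,0]<.45)).items():
      for b,c,a in blobs(d,m,10): 
        print(n,nm,c.round(1),a,np.median(P[b],0).round(4), ((P[b].min(0)+P[b].max(0))/2).round(4),(np.ptp(P[b],axis=0)).round(3))
    g=ok&(h>40)&(h<90)&(s>60)&(P[...,1]<.15)
    for lo,hi in((.034,.048),(.075,.095)):
      m=g&(P[...,2]>lo)&(P[...,2]<hi)
      for b,c,a in blobs(d,m,15):
        Q=P[b][:,:2].astype(np.float32); r=cv2.minAreaRect(Q); print(n,"green",lo,a,c.round(0),np.round(r[0],4),np.round(r[1],4),round(r[2],1),np.median(P[b][:,2]).round(4))
    # white scale head
    m=ok&(P[...,2]>.38)&(P[...,2]<.44)
    for b,c,a in blobs(d,m,200):
        r=cv2.minAreaRect(P[b][:,:2].astype(np.float32)); print(n,"head",a,np.round(r[0],4),np.round(r[1],4),round(r[2],1))
    cc=cv2.resize(d["pixels"][150:310,170:340] if n=="scene" else d["pixels"][140:260,220:370],None,fx=4.5 if n=="scene" else 5,fy=3.5 if n=="scene" else 5,interpolation=cv2.INTER_CUBIC)
    cv2.imwrite(f"pics/{n}crop.png",np.clip(cc.astype(float)*1.5,0,255).astype(np.uint8))
E
python3 m.py
```

```text
scene lid [263.6 262.9] 270 [0.6091 0.0021 0.0589] [0.6089 0.0023 0.0591] [0.044 0.044 0.009]
scene lid [382.  263.4] 264 [0.4223 0.1932 0.0591] [0.4226 0.1936 0.0592] [0.043 0.043 0.01 ]
scene lid [431.3 324.1] 352 [0.4654 0.3545 0.0589] [0.4659 0.3543 0.0591] [0.044 0.043 0.01 ]
scene jarcap [353.8 357.6] 507 [0.6354 0.2862 0.0686] [0.6344 0.2852 0.0669] [0.05  0.048 0.014]
scene red [228.1 170.4] 49 [ 0.5465 -0.17    0.187 ] [ 0.5458 -0.1693  0.1849] [0.017 0.013 0.016]
scene dark [253.4 136.5] 113 [ 0.3464 -0.3091  0.0252] [ 0.3392 -0.3114  0.0473] [0.05  0.052 0.055]
scene green 0.034 19 [102. 180.] [ 0.7271 -0.4796] [0.0034 0.0389] 7.8 0.0424
scene green 0.034 94 [231. 219.] [ 0.5725 -0.1471] [0.0191 0.0862] 81.6 0.0419
scene green 0.034 414 [220. 254.] [ 0.656  -0.0902] [0.0154 0.2217] 4.0 0.0385
scene green 0.034 17 [319. 237.] [0.4595 0.0396] [0.0078 0.0118] 39.8 0.039
scene green 0.034 79 [306. 247.] [0.507  0.0361] [0.0518 0.0155] 2.1 0.038
scene green 0.075 20 [ 98. 171.] [ 0.7261 -0.4784] [0.0041 0.0421] 4.8 0.078
scene green 0.075 416 [223. 208.] [ 0.569  -0.1738] [0.09
[... 320 characters left out ...]
918 0.0597] [0.042 0.046 0.015]
top jarcap [151.3 124.9] 38 [0.7939 0.3555 0.0705] [0.7937 0.3574 0.07  ] [0.012 0.036 0.019]
top jarcap [172.1 173.8] 188 [0.6343 0.2827 0.0707] [0.6362 0.2826 0.0697] [0.05  0.047 0.018]
top red [317.7 200. ] 42 [ 0.5444 -0.1755  0.1892] [ 0.5455 -0.1753  0.1846] [0.016 0.023 0.022]
top dark [356.3 268.8] 148 [ 0.3397 -0.3134  0.0586] [ 0.3414 -0.3159  0.0498] [0.052 0.055 0.059]
top green 0.034 598 [265. 187.] [ 0.6153 -0.0249] [0.1598 0.3164] 42.6 0.0404
top green 0.075 76 [312. 185.] [ 0.6041 -0.1673] [0.0244 0.0533] 23.6 0.085
top green 0.075 113 [313. 206.] [ 0.5372 -0.1706] [0.0562 0.0311] 66.8 0.0852
top head 6339 [ 0.5644 -0.2786] [0.1831 0.2207] 3.9
```

View pics/topcrop.png

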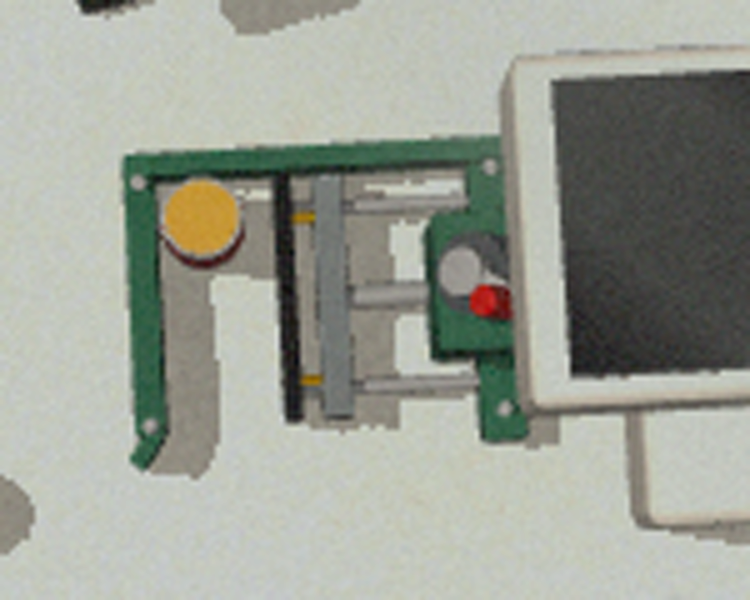

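Clamp yaw comes out at about +4.1°, with the origin near (0.556, 0.006). The crank is at about 2.1 rad, which puts the jaw at about 10 mm. The plan is to grip each tin with the fingers closing along the clamp's x axis, so they fit inside the channel. First move: over the nearer tin.

```bash
R='{"jaw":1,"tx":26.8,"ty":-36,"tz":-8,"az":-70}'; python3 -m pendant '[{"jaw":1,"tx":26.8,"ty":-36,"tz":-8,"az":-70},{"jaw":1,"tx":26.8,"ty":-36,"tz":-8,"az":-70},{"jaw":1,"tx":26.8,"ty":-36,"tz":-8,"az":-70},{"jaw":1,"tx":26.8,"ty":-36,"tz":-8,"az":-70},{"jaw":1,"tx":26.8,"ty":-36,"tz":-8,"az":-70},{"jaw":1,"tx":26.8,"ty":-36,"tz":-8,"az":-70},{"jaw":1,"tx":26.8,"ty":-36,"tz":-8,"az":-70},{"jaw":1,"tx":26.8,"ty":-36,"tz":-8,"az":-70},{"jaw":1,"tx":26.8,"ty":-36,"tz":-8,"az":-70},{"jaw":1,"tx":26.8,"ty":-36,"tz":-8,"az":-70}]' 40
cat > w.py <<'E'
from m import *
from scipy.spatial.transform import Rotation as Ro
def lids(d):
    P=pts(d);H=cv2.cvtColor(d["pixels"],cv2.COLOR_BGR2HSV); h,s,v=[H[...,i].astype(int) for i in range(3)]
    m=(d["depth"]>0)&(h>10)&(h<25)&(s>110)&(v>60)&(P[...,2]>.045)&(P[...,2]<.08)
    return [((P[b].min(0)+P[b].max(0))/2,np.ptp(P[b],axis=0),a) for b,c,a in blobs(d,m,15)]
if __name__=="__main__":
  import sys
  s=manip.get_state();q=s["ee_rot"];R=Ro.from_quat([q[1],q[2],q[3],q[0]]).as_matrix()
  print("t",s["clock"],"p",s["position"].round(4),"y ax",R[:,1].round(3),"z",R[:,2].round(3),"F",s["contact_force"].round(1),"w",round(s["width"],4),s["gripper_force"],"q",s["qpos"].round(2))
  for n in sys.argv[1:]:
    d=grab(n); cv2.imwrite(f"pics/{n}_{s['clock']:.2f}.png",d["pixels"])
    for a in lids(d): print(n,a[0].round(4),a[1].round(3),a[2])
E
python3 w.py wrist
```

```text
t 0.1 p [0.1564 0.5528 0.2305] y ax [ 0.272  0.962 -0.002] z [-0.001 -0.002 -1.   ] F [ 0.1  0.7 -0.5] w 0.0853 0.0 q [ 1.17  0.28  1.51 -0.    1.36 -0.12]invalid input at $[0]: expected keys jaw, tx, ty, tz, ax, ay, az
```

```bash
python3 -m pendant '[{"jaw":1,"tx":26.8,"ty":-36,"tz":-8,"ax":0,"ay":0,"az":-70},{"jaw":1,"tx":26.8,"ty":-36,"tz":-8,"ax":0,"ay":0,"az":-70},{"jaw":1,"tx":26.8,"ty":-36,"tz":-8,"ax":0,"ay":0,"az":-70},{"jaw":1,"tx":26.8,"ty":-36,"tz":-8,"ax":0,"ay":0,"az":-70},{"jaw":1,"tx":26.8,"ty":-36,"tz":-8,"ax":0,"ay":0,"az":-70},{"jaw":1,"tx":26.8,"ty":-36,"tz":-8,"ax":0,"ay":0,"az":-70},{"jaw":1,"tx":26.8,"ty":-36,"tz":-8,"ax":0,"ay":0,"az":-70},{"jaw":1,"tx":26.8,"ty":-36,"tz":-8,"ax":0,"ay":0,"az":-70},{"jaw":1,"tx":26.8,"ty":-36,"tz":-8,"ax":0,"ay":0,"az":-70},{"jaw":1,"tx":26.8,"ty":-36,"tz":-8,"ax":0,"ay":0,"az":-70}]' 40
python3 w.py wrist
```

```text
clock: 1.4
position: [0.4238, 0.1944, 0.1515]
ee_rot: [-0.0, 0.68, 0.733, 0.0]
contact_force: [-0.1, -0.3, 0.1]
width: 0.0855
gripper_force: 0.0
t 1.4 p [0.4238 0.1944 0.1515] y ax [ 0.997  0.075 -0.   ] z [-0.     0.001 -1.   ] F [-0.1 -0.3  0.1] w 0.0855 0.0 q [0.28 0.18 1.85 0.   1.11 0.21]
wrist [0.4674 0.329  0.0604] [0.011 0.002 0.003] 32
wrist [0.4236 0.1911 0.0609] [0.047 0.047 0.005] 3543
```

```bash
python3 -m pendant '[{"jaw":1,"tx":0,"ty":-0.2,"tz":-6,"ax":0,"ay":0,"az":0},{"jaw":1,"tx":0,"ty":-0.2,"tz":-10,"ax":0,"ay":0,"az":0},{"jaw":1,"tx":0,"ty":-0.2,"tz":-13,"ax":0,"ay":0,"az":0},{"jaw":1,"tx":0,"ty":-0.2,"tz":-13,"ax":0,"ay":0,"az":0},{"jaw":0,"tx":0,"ty":-0.2,"tz":-13,"ax":0,"ay":0,"az":0},{"jaw":-0.5,"tx":0,"ty":-0.2,"tz":-13,"ax":0,"ay":0,"az":0},{"jaw":-0.5,"tx":0,"ty":-0.2,"tz":-13,"ax":0,"ay":0,"az":0},{"jaw":-0.5,"tx":0,"ty":-0.2,"tz":-13,"ax":0,"ay":0,"az":0}]' 40
python3 w.py
```

```text
clock: 2.45
position: [0.4255, 0.192, 0.023]
ee_rot: [0.0, 0.681, 0.732, 0.002]
contact_force: [-1.3, 1.5, 5.2]
width: 0.053
gripper_force: 41.8
t 2.45 p [0.4255 0.192  0.023 ] y ax [0.997 0.073 0.003] z [ 0.003  0.002 -1.   ] F [-1.3  1.5  5.2] w 0.053 41.81315302848816 q [0.27 0.34 2.03 0.   0.77 0.2 ]
```

```bash
python3 -m pendant '[{"jaw":-0.5,"tx":0,"ty":0,"tz":6,"ax":0,"ay":0,"az":0},{"jaw":-0.5,"tx":2,"ty":-5,"tz":7,"ax":0,"ay":0,"az":0},{"jaw":-0.5,"tx":5,"ty":-10,"tz":7,"ax":0,"ay":0,"az":0},{"jaw":-0.5,"tx":8,"ty":-15,"tz":7,"ax":0,"ay":0,"az":0},{"jaw":-0.5,"tx":10.1,"ty":-19.8,"tz":7,"ax":0,"ay":0,"az":0},{"jaw":-0.5,"tx":10.1,"ty":-19.8,"tz":7,"ax":0,"ay":0,"az":0},{"jaw":-0.5,"tx":10.1,"ty":-19.8,"tz":7,"ax":0,"ay":0,"az":0}]' 40
python3 w.py scene wrist
```

```text
clock: 3.32
position: [0.525, -0.0067, 0.0915]
ee_rot: [-0.0, 0.681, 0.732, 0.0]
contact_force: [-0.2, 0.0, -2.3]
width: 0.0529
gripper_force: 43.7
t 3.325 p [ 0.525  -0.0067  0.0915] y ax [ 0.997  0.072 -0.   ] z [-0.     0.001 -1.   ] F [-0.2  0.  -2.3] w 0.0529 43.74795198440552 q [-0.15  0.32  1.82  0.    1.   -0.22]
scene [ 0.3385 -0.3097  0.0651] [0.022 0.019 0.016] 34
scene [0.6085 0.0012 0.0588] [0.046 0.045 0.01 ] 281
scene [0.464  0.3544 0.0593] [0.046 0.045 0.01 ] 364
wrist [ 6.094e-01 -3.000e-04  6.040e-02] [0.048 0.047 0.005] 5926
```

```bash
ls pics
```

```text
scene0.png
scene_3.33.png
scenecrop.png
top0.png
topcrop.png
wrist_0.10.png
wrist_1.40.png
wrist_3.33.png
```

View pics/wrist_3.33.png

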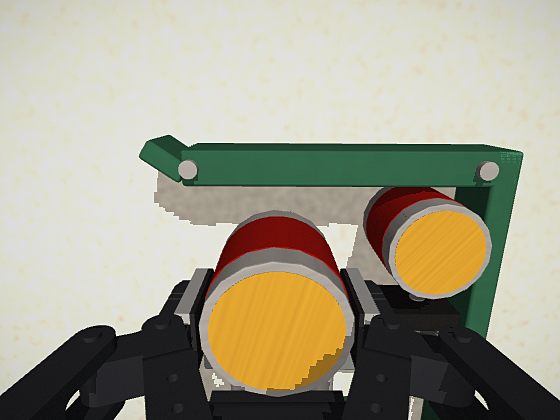

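```bash
cat > cl.py <<'E'
from m import *
d=grab("wrist");P=pts(d);H=cv2.cvtColor(d["pixels"],cv2.COLOR_BGR2HSV); h,s,v=[H[...,i].astype(int) for i in range(3)]
m=(h>40)&(h<90)&(s>60)&(P[...,2]>.035)&(P[...,2]<.046)&(d["depth"]>0)
for b,c,a in blobs(d,m,200):
    Q=P[b]; 
    for nm,sel in(("rail",(Q[:,0]>.5)&(Q[:,0]<.62)&(Q[:,1]>.01)),("stop",(Q[:,1]<.01)&(Q[:,1]>-.1)&(Q[:,0]>.6))):
        q=Q[sel]
        if len(q)<200: continue
        t,n=(0,1) if nm=="rail" else (1,0)
        bins=np.round(q[:,t]/.004); lo=[];hi=[]
        for k in np.unique(bins):
            z=q[bins==k]
            if len(z)>20: lo.append((z[:,t].mean(),np.percentile(z[:,n],1)));hi.append((z[:,t].mean(),np.percentile(z[:,n],99)))
        print(nm,len(q),"lo",np.polyfit(*np.array(lo).T,1).round(4),"hi",np.polyfit(*np.array(hi).T,1).round(4),"range",q[:,t].min().round(3),q[:,t].max().round(3))
E
python3 cl.py
```

```text
rail 8205 lo [ 0.0661 -0.0092] hi [0.0669 0.0098] range 0.5 0.62
stop 2164 lo [0.0146 0.6467] hi [-0.0624  0.6562] range -0.062 0.01
```

The wrist view shows the held tin (275,330) upright between the fingers, inside the channel. tin_a is at (440,250) and the rail's inner edge at v≈185, about 5 mm clear of the held tin. I'll lower and release it.

```bash
python3 -m pendant '[{"jaw":-0.5,"tx":0,"ty":0,"tz":-5,"ax":0,"ay":0,"az":0},{"jaw":-0.5,"tx":0,"ty":0,"tz":-6.9,"ax":0,"ay":0,"az":0},{"jaw":-0.5,"tx":0,"ty":0,"tz":-6.9,"ax":0,"ay":0,"az":0},{"jaw":0.5,"tx":0,"ty":0,"tz":-6.9,"ax":0,"ay":0,"az":0},{"jaw":0.5,"tx":0,"ty":0,"tz":-6.9,"ax":0,"ay":0,"az":0},{"jaw":0.5,"tx":0,"ty":0,"tz":-6.9,"ax":0,"ay":0,"az":0},{"jaw":0.5,"tx":0,"ty":0,"tz":-2,"ax":0,"ay":0,"az":0},{"jaw":0.5,"tx":0,"ty":0,"tz":2,"ax":0,"ay":0,"az":0},{"jaw":-1,"tx":-6.5,"ty":-0.4,"tz":2,"ax":0,"ay":0,"az":0},{"jaw":-1,"tx":-6.5,"ty":-0.4,"tz":2,"ax":0,"ay":0,"az":0}]' 40
python3 w.py wrist; python3 cl.py
```

```text
clock: 4.72
position: [0.4541, -0.0099, 0.1108]
ee_rot: [-0.003, 0.681, 0.732, -0.002]
contact_force: [0.0, 0.0, -0.2]
width: 0.028
gripper_force: 0.0
t 4.725 p [ 0.4541 -0.0099  0.1108] y ax [ 0.997  0.073 -0.007] z [-0.007  0.001 -1.   ] F [ 0.   0.  -0.2] w 0.028 0.0 q [-0.18  0.21  1.93 -0.    1.01 -0.25]
wrist [ 0.5248 -0.006   0.0605] [0.047 0.047 0.005] 4976
wrist [ 6.029e-01 -6.000e-04  6.020e-02] [0.035 0.047 0.005] 3163
rail 6822 lo [ 0.0641 -0.0082] hi [0.0674 0.0094] range 0.5 0.62
stop 1519 lo [-0.0867  0.6393] hi [-0.2832  0.6357] range -0.1 -0.031
```

```bash
python3 -m pendant '[{"jaw":-1,"tx":0,"ty":0.1,"tz":-5,"ax":0,"ay":0,"az":0},{"jaw":-1,"tx":0,"ty":0.1,"tz":-9,"ax":0,"ay":0,"az":0},{"jaw":-1,"tx":0,"ty":0.1,"tz":-9,"ax":0,"ay":0,"az":0},{"jaw":-1,"tx":1.2,"ty":0.2,"tz":-9,"ax":0,"ay":0,"az":0},{"jaw":-1,"tx":2.0,"ty":0.2,"tz":-9,"ax":0,"ay":0,"az":0},{"jaw":-1,"tx":2.8,"ty":0.3,"tz":-9,"ax":0,"ay":0,"az":0},{"jaw":-1,"tx":3.6,"ty":0.3,"tz":-9,"ax":0,"ay":0,"az":0},{"jaw":-1,"tx":4.4,"ty":0.4,"tz":-9,"ax":0,"ay":0,"az":0},{"jaw":-1,"tx":5.2,"ty":0.4,"tz":-9,"ax":0,"ay":0,"az":0},{"jaw":-1,"tx":5.2,"ty":0.4,"tz":-9,"ax":0,"ay":0,"az":0}]' 40
python3 w.py wrist scene
```

```text
clock: 6.08
position: [0.5129, -0.0066, 0.0221]
ee_rot: [0.0, 0.681, 0.733, 0.0]
contact_force: [-3.1, 0.5, 6.5]
width: -0.0002
gripper_force: 3.2
t 6.075 p [ 0.5129 -0.0066  0.0221] y ax [0.997 0.073 0.   ] z [ 0. -0. -1.] F [-3.1  0.5  6.5] w -0.0002 3.1619876995682716 q [-0.15  0.39  1.93 -0.    0.82 -0.22]
wrist [0.5542 0.0031 0.0688] [0.047 0.034 0.021] 7163
wrist [ 0.6002 -0.0012  0.0604] [0.029 0.046 0.004] 5955
wrist [ 0.5522 -0.018   0.0674] [0.016 0.019 0.016] 240
scene [ 0.5542 -0.0008  0.0674] [0.044 0.045 0.024] 202
scene [0.6079 0.0014 0.0588] [0.044 0.047 0.01 ] 283
scene [0.4643 0.3538 0.0593] [0.045 0.045 0.009] 362
```

```bash
python3 - <<'E'
import cv2,numpy as np
a=cv2.imread("pics/wrist_6.08.png");b=cv2.imread("pics/scene_6.08.png")[180:320,200:340]
b=cv2.resize(b,(420,420));cv2.imwrite("pics/v1.png",cv2.resize(np.hstack([a,b]),(800,343)))
E
```

```text
(no output)
```

View pics/v1.png

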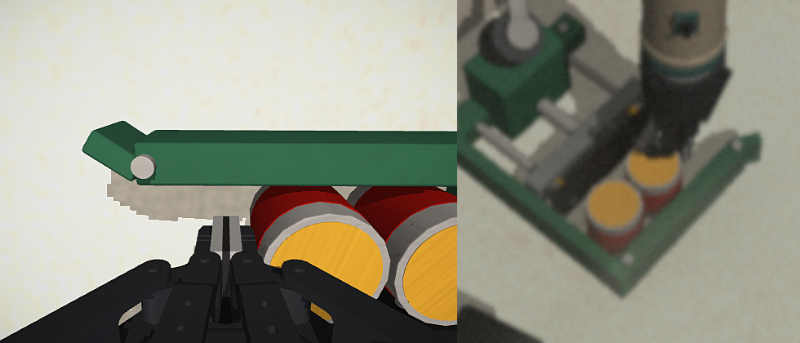

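Both tins in the channel are upright and touching: lids at about (330,265) and (435,270) in the wrist half. Next I fetch the other loose tin.

```bash
python3 -m pendant '[{"jaw":-1,"tx":-1,"ty":0,"tz":3,"ax":0,"ay":0,"az":0},{"jaw":-1,"tx":-1,"ty":0,"tz":9,"ax":0,"ay":0,"az":0},{"jaw":1,"tx":-4.7,"ty":35.9,"tz":12,"ax":0,"ay":0,"az":0},{"jaw":1,"tx":-4.7,"ty":35.9,"tz":12,"ax":0,"ay":0,"az":0},{"jaw":1,"tx":-4.7,"ty":35.9,"tz":12,"ax":0,"ay":0,"az":0},{"jaw":1,"tx":-4.7,"ty":35.9,"tz":12,"ax":0,"ay":0,"az":0},{"jaw":1,"tx":-4.7,"ty":35.9,"tz":12,"ax":0,"ay":0,"az":0},{"jaw":1,"tx":-4.7,"ty":35.9,"tz":12,"ax":0,"ay":0,"az":0},{"jaw":1,"tx":-4.7,"ty":35.9,"tz":12,"ax":0,"ay":0,"az":0},{"jaw":1,"tx":-4.7,"ty":35.9,"tz":12,"ax":0,"ay":0,"az":0}]' 40
python3 w.py wrist top
```

```text
clock: 7.42
position: [0.4656, 0.3522, 0.1412]
ee_rot: [0.0, 0.68, 0.733, -0.0]
contact_force: [0.4, 0.7, -0.4]
width: 0.0854
gripper_force: 0.0
t 7.425 p [0.4656 0.3522 0.1412] y ax [0.997 0.074 0.   ] z [ 0. -0. -1.] F [ 0.4  0.7 -0.4] w 0.0854 0.0 q [ 0.53  0.35  1.63 -0.    1.16  0.46]
wrist [0.4651 0.3519 0.0607] [0.047 0.047 0.004] 3874
wrist [0.6292 0.2889 0.0503] [0.042 0.04  0.011] 623
top [0.8697 0.5023 0.0525] [0.119 0.053 0.014] 56
top [0.9287 0.4341 0.05  ] [0.003 0.062 0.009] 22
top [0.8735 0.3342 0.0518] [0.112 0.05  0.012] 64
top [0.7906 0.3644 0.053 ] [0.04  0.11  0.015] 65
top [0.7834 0.4781 0.0515] [0.024 0.104 0.012] 48
top [0.6615 0.6692 0.0569] [0.118 0.141 0.022] 1514
top [0.6112 0.002  0.062 ] [0.047 0.042 0.02 ] 156
top [ 0.5558 -0.0037  0.0589] [0.046 0.045 0.021] 159
top [0.4665 0.3524 0.0602] [0.045 0.046 0.019] 162
top [ 0.3397 -0.3147  0.0737] [0.013 0.014 0.013] 15
```

```bash
python3 -m pendant '[{"jaw":1,"tx":0,"ty":0,"tz":-6,"ax":0,"ay":0,"az":0},{"jaw":1,"tx":0,"ty":0,"tz":-10,"ax":0,"ay":0,"az":0},{"jaw":1,"tx":0,"ty":0,"tz":-11.8,"ax":0,"ay":0,"az":0},{"jaw":0,"tx":0,"ty":0,"tz":-11.8,"ax":0,"ay":0,"az":0},{"jaw":-0.5,"tx":0,"ty":0,"tz":-11.8,"ax":0,"ay":0,"az":0},{"jaw":-0.5,"tx":0,"ty":0,"tz":-11.8,"ax":0,"ay":0,"az":0},{"jaw":-0.5,"tx":0,"ty":0,"tz":-11.8,"ax":0,"ay":0,"az":0},{"jaw":-0.5,"tx":0,"ty":0,"tz":-11.8,"ax":0,"ay":0,"az":0},{"jaw":-0.5,"tx":0,"ty":0,"tz":-5,"ax":0,"ay":0,"az":0}]' 40
python3 w.py
```

```text
clock: 8.65
position: [0.462, 0.3503, 0.082]
ee_rot: [-0.002, 0.681, 0.732, -0.006]
contact_force: [1.6, 0.7, -1.3]
width: 0.0528
gripper_force: 43.0
t 8.65 p [0.462  0.3503 0.082 ] y ax [ 0.997  0.073 -0.011] z [-0.01  -0.006 -1.   ] F [ 1.6  0.7 -1.3] w 0.0528 43.0380642414093 q [0.53 0.41 1.7  0.   1.04 0.46]
```

```bash
python3 -m pendant '[{"jaw":-0.5,"tx":1.2,"ty":-36,"tz":0,"ax":0,"ay":0,"az":0},{"jaw":-0.5,"tx":1.2,"ty":-36,"tz":0,"ax":0,"ay":0,"az":0},{"jaw":-0.5,"tx":1.2,"ty":-36,"tz":0,"ax":0,"ay":0,"az":0},{"jaw":-0.5,"tx":1.2,"ty":-36,"tz":0,"ax":0,"ay":0,"az":0},{"jaw":-0.5,"tx":1.2,"ty":-36,"tz":0,"ax":0,"ay":0,"az":0},{"jaw":-0.5,"tx":1.2,"ty":-36,"tz":0,"ax":0,"ay":0,"az":0},{"jaw":-0.5,"tx":1.2,"ty":-36,"tz":0,"ax":0,"ay":0,"az":0},{"jaw":-0.5,"tx":1.2,"ty":-36,"tz":0,"ax":0,"ay":0,"az":0},{"jaw":-0.5,"tx":1.2,"ty":-36,"tz":0,"ax":0,"ay":0,"az":0}]' 40
python3 w.py wrist
```

```text
clock: 9.78
position: [0.4773, -0.0064, 0.0857]
ee_rot: [-0.0, 0.68, 0.733, 0.0]
contact_force: [-0.6, -1.2, -1.3]
width: 0.0533
gripper_force: 43.2
t 9.775 p [ 0.4773 -0.0064  0.0857] y ax [ 0.997  0.075 -0.   ] z [-0.     0.001 -1.   ] F [-0.6 -1.2 -1.3] w 0.0533 43.24246644973755 q [-0.16  0.27  1.93  0.    0.95 -0.23]
wrist [ 0.5542 -0.004   0.0605] [0.048 0.047 0.004] 6182
wrist [ 6.061e-01 -6.000e-04  6.060e-02] [0.041 0.047 0.004] 4853
```

```bash
python3 -m pendant '[{"jaw":-0.5,"tx":0,"ty":0,"tz":-5,"ax":0,"ay":0,"az":0},{"jaw":-0.5,"tx":0,"ty":0,"tz":-6.7,"ax":0,"ay":0,"az":0},{"jaw":-0.5,"tx":0,"ty":0,"tz":-6.7,"ax":0,"ay":0,"az":0},{"jaw":0.45,"tx":0,"ty":0,"tz":-6.7,"ax":0,"ay":0,"az":0},{"jaw":0.45,"tx":0,"ty":0,"tz":-6.7,"ax":0,"ay":0,"az":0},{"jaw":0.45,"tx":0,"ty":0,"tz":-6.7,"ax":0,"ay":0,"az":0},{"jaw":0.45,"tx":0,"ty":0,"tz":-2,"ax":0,"ay":0,"az":0},{"jaw":0.45,"tx":0,"ty":0,"tz":2,"ax":0,"ay":0,"az":0},{"jaw":-1,"tx":-6.5,"ty":-0.4,"tz":2,"ax":0,"ay":0,"az":0},{"jaw":-1,"tx":-6.5,"ty":-0.4,"tz":2,"ax":0,"ay":0,"az":0}]' 40
python3 w.py wrist; python3 cl.py
```

```text
clock: 11.08
position: [0.4063, -0.0107, 0.1051]
ee_rot: [-0.003, 0.681, 0.732, -0.002]
contact_force: [0.6, 0.2, -0.7]
width: 0.0259
gripper_force: 0.0
t 11.075 p [ 0.4063 -0.0107  0.1051] y ax [ 0.997  0.073 -0.006] z [-0.007  0.001 -1.   ] F [ 0.6  0.2 -0.7] w 0.0259 0.0 q [-0.2   0.15  2.03 -0.    0.97 -0.27]
wrist [ 0.4763 -0.0061  0.0606] [0.047 0.047 0.005] 5251
wrist [ 0.5498 -0.0041  0.0603] [0.04  0.047 0.004] 3890
rail 4216 lo [ 0.0703 -0.0119] hi [0.0269 0.0305] range 0.5 0.574
```

```bash
python3 -m pendant '[{"jaw":-1,"tx":0,"ty":0.1,"tz":-5,"ax":0,"ay":0,"az":0},{"jaw":-1,"tx":0,"ty":0.1,"tz":-7.9,"ax":0,"ay":0,"az":0},{"jaw":-1,"tx":0,"ty":0.1,"tz":-7.9,"ax":0,"ay":0,"az":0},{"jaw":-1,"tx":1.2,"ty":0.2,"tz":-7.9,"ax":0,"ay":0,"az":0},{"jaw":-1,"tx":2.0,"ty":0.2,"tz":-7.9,"ax":0,"ay":0,"az":0},{"jaw":-1,"tx":2.8,"ty":0.3,"tz":-7.9,"ax":0,"ay":0,"az":0},{"jaw":-1,"tx":3.6,"ty":0.3,"tz":-7.9,"ax":0,"ay":0,"az":0},{"jaw":-1,"tx":4.4,"ty":0.4,"tz":-7.9,"ax":0,"ay":0,"az":0},{"jaw":-1,"tx":5.0,"ty":0.4,"tz":-7.9,"ax":0,"ay":0,"az":0},{"jaw":-1,"tx":5.0,"ty":0.4,"tz":-7.9,"ax":0,"ay":0,"az":0}]' 40
python3 w.py scene
```

```text
clock: 12.42
position: [0.4631, -0.0077, 0.0267]
ee_rot: [0.0, 0.681, 0.733, 0.0]
contact_force: [-1.6, 0.2, -0.3]
width: 0.0001
gripper_force: 0.4
t 12.425 p [ 0.4631 -0.0077  0.0267] y ax [0.997 0.073 0.   ] z [ 0.  0. -1.] F [-1.6  0.2 -0.3] w 0.0001 0.4159682337194681 q [-0.17  0.33  2.03  0.    0.78 -0.24]
scene [ 0.5032 -0.0021  0.0667] [0.044 0.045 0.024] 218
scene [ 0.5567 -0.002   0.0583] [0.043 0.047 0.011] 270
scene [0.6102 0.0015 0.0592] [0.046 0.045 0.011] 286
```

```bash
python3 -m pendant '[{"jaw":-1,"tx":0.2,"ty":0,"tz":0,"ax":0,"ay":0,"az":0},{"jaw":-1,"tx":0.4,"ty":0,"tz":0,"ax":0,"ay":0,"az":0},{"jaw":-1,"tx":0.4,"ty":0,"tz":0,"ax":0,"ay":0,"az":0}]' 40
python3 w.py scene
```

```text
clock: 12.85
position: [0.4649, -0.0075, 0.0267]
ee_rot: [-0.001, 0.681, 0.733, -0.001]
contact_force: [-3.8, -0.2, 1.5]
width: -0.0001
gripper_force: 2.4
t 12.85 p [ 0.4649 -0.0075  0.0267] y ax [ 0.997  0.073 -0.003] z [-0.003  0.    -1.   ] F [-3.8 -0.2  1.5] w -0.0001 2.4206259101629257 q [-0.17  0.33  2.02 -0.    0.79 -0.24]
scene [ 0.5057 -0.0021  0.0669] [0.046 0.046 0.026] 213
scene [ 0.558  -0.0021  0.0589] [0.047 0.047 0.011] 271
scene [0.6124 0.0025 0.059 ] [0.047 0.045 0.011] 282
```

```bash
python3 -m pendant '[{"jaw":-1,"tx":0.2,"ty":0,"tz":0,"ax":0,"ay":0,"az":0},{"jaw":-1,"tx":0.4,"ty":0,"tz":0,"ax":0,"ay":0,"az":0},{"jaw":-1,"tx":0.4,"ty":0,"tz":0,"ax":0,"ay":0,"az":0},{"jaw":-1,"tx":0.4,"ty":0,"tz":0,"ax":0,"ay":0,"az":0}]' 40
python3 w.py scene
```

```text
clock: 13.4
position: [0.4665, -0.0075, 0.0266]
ee_rot: [-0.003, 0.68, 0.733, -0.002]
contact_force: [-10.3, -0.7, 8.5]
width: -0.0002
gripper_force: 5.3
t 13.4 p [ 0.4665 -0.0075  0.0266] y ax [ 0.997  0.074 -0.008] z [-0.008  0.    -1.   ] F [-10.3  -0.7   8.5] w -0.0002 5.349394083023071 q [-0.16  0.34  2.02 -0.    0.8  -0.24]
scene [ 0.5057 -0.0018  0.0665] [0.044 0.048 0.022] 210
scene [ 0.5603 -0.0011  0.0601] [0.044 0.046 0.012] 274
scene [0.6144 0.002  0.0588] [0.046 0.045 0.009] 288
```

The row is against the stop, with 10 N on the fingers. I'll back off, rise, and tilt the tool 35° about the clamp's x axis to hover over the crank knob.

```bash
python3 -m pendant '[{"jaw":-1,"tx":-1,"ty":0,"tz":0,"ax":0,"ay":0,"az":0},{"jaw":-1,"tx":-2,"ty":0,"tz":1,"ax":0,"ay":0,"az":0},{"jaw":-1,"tx":-2,"ty":0,"tz":7,"ax":0,"ay":0,"az":0},{"jaw":-1,"tx":-2,"ty":0,"tz":13,"ax":0,"ay":0,"az":0},{"jaw":0.3,"tx":-2,"ty":0,"tz":19,"ax":-10,"ay":-0.7,"az":0},{"jaw":0.3,"tx":0,"ty":-3,"tz":22,"ax":-20,"ay":-1.4,"az":0},{"jaw":0.3,"tx":4,"ty":-7,"tz":22,"ax":-30,"ay":-2,"az":0},{"jaw":0.3,"tx":7.4,"ty":-12,"tz":21.5,"ax":-34.9,"ay":-2.4,"az":0},{"jaw":0.3,"tx":7.4,"ty":-13.3,"tz":20.7,"ax":-34.9,"ay":-2.4,"az":0},{"jaw":0.3,"tx":7.4,"ty":-13.3,"tz":20.7,"ax":-34.9,"ay":-2.4,"az":0}]' 40
python3 w.py wrist scene top | grep -v "0.3[0-9]* *0.05"; python3 - <<'E'
from m import *
for n in("wrist","scene","top"):
    d=grab(n);P=pts(d);H=cv2.cvtColor(d["pixels"],cv2.COLOR_BGR2HSV); h,s,v=[H[...,i].astype(int) for i in range(3)]
    m=((h<6)|(h>174))&(s>120)&(v>50)&(P[...,2]>.13)&(P[...,2]<.22)&(d["depth"]>0)
    for b,c,a in blobs(d,m,10):
        print(n,c.round(),a,((P[b].min(0)+P[b].max(0))/2).round(4),np.ptp(P[b],axis=0).round(3),P[b].mean(0).round(4))
E
ls pics
```

```text
clock: 14.7
position: [0.5435, -0.1411, 0.2332]
ee_rot: [0.218, 0.65, 0.698, -0.206]
contact_force: [0.2, -0.4, 0.2]
width: 0.0557
gripper_force: 0.0
t 14.7 p [ 0.5435 -0.1411  0.2332] y ax [ 0.998  0.07  -0.004] z [ 0.037 -0.571 -0.82 ] F [ 0.2 -0.4  0.2] w 0.0557 0.0 q [-0.    0.26  1.69 -0.65  1.22  0.17]
wrist [ 0.3392 -0.3118  0.0641] [0.026 0.021 0.022] 463
scene [0.6147 0.0022 0.0593] [0.045 0.045 0.011] 287
top [0.8813 0.5257 0.0522] [0.093 0.007 0.012] 34
top [0.9275 0.4397 0.0515] [0.008 0.077 0.013] 29
top [0.7993 0.4742 0.0527] [0.057 0.112 0.015] 60
top [0.6609 0.6712 0.0562] [0.118 0.14  0.022] 1508
top [ 0.6318 -0.0008  0.0612] [0.012 0.029 0.021] 28
top [ 0.5091 -0.0031  0.061 ] [0.043 0.042 0.019] 157
wrist [273. 226.] 1267 [ 0.5443 -0.1763  0.1729] [0.02  0.026 0.042] [ 0.544  -0.1719  0.1812]
scene [223. 174.] 17 [ 0.5525 -0.1822  0.1711] [0.005 0.021 0.015] [ 0.553  -0.181   0.1701]
top [318. 200.] 45 [ 0.5453 -0.1755  0.1836] [0.017 0.023 0.028] [ 0.5452 -0.175   0.1883]
scene0.png
scene_12.43.png
scene_12.85.png
scene_13.40.png
scene_14.70.png
scene_3.33.png
scene_6.08.png
scenecrop.png
top0.png
top_14.70.png
top_7.42.png
topcrop.png
v1.png
wrist_0.10.png
wrist_1.40.png
wrist_11.07.png
wrist_14.70.png
wrist_3.33.png
wrist_4.72.png
wrist_6.08.png
wrist_7.42.png
wrist_9.78.png
```

```bash
cat > k.py <<'E'
from m import *
y=np.deg2rad(3.9);Rz=np.array([[np.cos(y),-np.sin(y),0],[np.sin(y),np.cos(y),0],[0,0,1]])
a=Rz@[0,np.sin(.611),np.cos(.611)]; e0=Rz@[1,0,0]; e1=Rz@[0,-np.cos(.611),np.sin(.611)]
B=np.c_[e0,e1,a]; hub=np.array([.557,.0015,0])+Rz@[0,-.163,.132]
if __name__=="__main__":
    d=grab("wrist");P=pts(d);H=cv2.cvtColor(d["pixels"],cv2.COLOR_BGR2HSV); h,s,v=[H[...,i].astype(int) for i in range(3)]
    m=((h<6)|(h>174))&(s>120)&(v>50)&(P[...,2]>.13)&(P[...,2]<.22)&(d["depth"]>0)
    b=max(blobs(d,m,10),key=lambda t:t[2])[0]; Q=(P[b]-hub)@B
    ax=np.percentile(Q[:,2],98); T=Q[Q[:,2]>ax-.004]
    c=(T.min(0)+T.max(0))/2; c[2]=ax-.017; print("knob mid rel hub (e0,e1,a)",c.round(4),np.ptp(T,axis=0).round(3),"q",np.arctan2(c[1],c[0]),"r",np.hypot(c[0],c[1]),"world",(hub+B@c).round(4),"hub",hub.round(4))
    print("TCP for grasp",(hub+B@(c-[0,0,.0187])).round(4))
    # grey steel boss/arm points near axis
    g=(d["depth"]>0)&(s<60); G=(P[g]-hub)@B; G=G[(np.hypot(G[:,0],G[:,1])<.06)&(G[:,2]>-.03)&(G[:,2]<.02)]
    for lo in np.arange(-.03,.02,.005):
        t=G[(G[:,2]>lo)&(G[:,2]<=lo+.005)]
        if len(t)>30: print(round(lo,3),len(t),t.min(0).round(3),t.max(0).round(3))
E
python3 k.py
```

```text
knob mid rel hub (e0,e1,a) [-0.0248  0.0387  0.0263] [0.019 0.019 0.005] q 2.141057025345017 r 0.04597252806999056 world [ 0.5445 -0.1794  0.1757] hub [ 0.5681 -0.1611  0.132 ]
TCP for grasp [ 0.5452 -0.1901  0.1604]
-0.015 2230 [-0.026 -0.024 -0.015] [ 0.026  0.027 -0.01 ]
-0.01 50 [-0.035 -0.014 -0.01 ] [ 0.006  0.037 -0.005]
-0.005 935 [-0.034 -0.014 -0.005] [ 0.015  0.039 -0.   ]
0.0 1734 [-0.034 -0.014  0.   ] [0.015 0.037 0.003]
```

View pics/wrist_14.70.png

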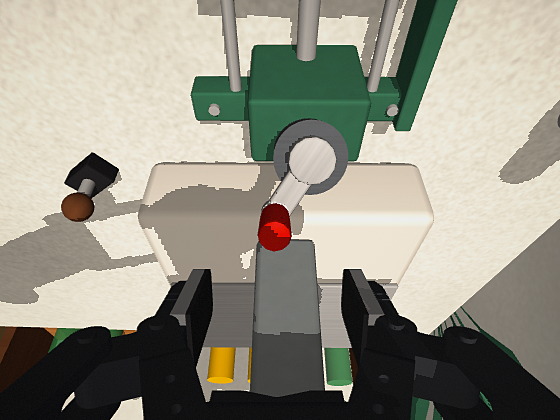

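The wrist view shows the knob at (275,230), the boss at (312,158) and clear space around both. The knob is at q≈2.15, so one full turn gives about 6 mm of pad travel. I'll go down along the axis and grip.

```bash
python3 -m pendant '[{"jaw":0.3,"tx":0.1,"ty":-2,"tz":-3,"ax":0,"ay":0,"az":0},{"jaw":0.3,"tx":0.2,"ty":-4,"tz":-6,"ax":0,"ay":0,"az":0},{"jaw":0.3,"tx":0.2,"ty":-4.9,"tz":-7.2,"ax":0,"ay":0,"az":0},{"jaw":0.3,"tx":0.2,"ty":-4.9,"tz":-7.2,"ax":0,"ay":0,"az":0},{"jaw":-0.7,"tx":0.2,"ty":-4.9,"tz":-7.2,"ax":0,"ay":0,"az":0},{"jaw":-0.7,"tx":0.2,"ty":-4.9,"tz":-7.2,"ax":0,"ay":0,"az":0},{"jaw":-0.7,"tx":0.2,"ty":-4.9,"tz":-7.2,"ax":0,"ay":0,"az":0},{"jaw":-0.7,"tx":0.2,"ty":-4.9,"tz":-7.2,"ax":0,"ay":0,"az":0}]' 30
cat > s.py <<'E'
from k import *
s=manip.get_state();c=(s["position"]-hub)@B+[0,0,.0187]
print("rel hub",c.round(4),"q",(np.arctan2(c[1],c[0])%(2*np.pi)).round(3),"r",np.hypot(c[0],c[1]).round(4),"F(e0,e1,a)",(s["contact_force"]@B).round(1),"w",s["width"].__round__(4),"t",s["clock"])
E
python3 s.py; python3 - <<'E'
from k import *
q0=2.15
for k in range(0,27): 
    q=q0+k*np.deg2rad(15); r=B@[.045*(np.cos(q)-np.cos(q0)),.045*(np.sin(q)-np.sin(q0)),0]; print(k,(100*r).round(1))
E
```

```text
clock: 16.05
position: [0.5468, -0.1894, 0.1631]
ee_rot: [0.22, 0.649, 0.698, -0.205]
contact_force: [-1.6, 3.7, 6.2]
width: 0.0192
gripper_force: 29.9
rel hub [-0.0232  0.0398  0.0288] q 2.098 r 0.046 F(e0,e1,a) [-1.3  0.5  7.2] w 0.0192 t 16.05
0 [0. 0. 0.]
1 [-0.9  0.6 -0.4]
2 [-1.6  1.3 -1. ]
3 [-2.1  2.2 -1.6]
4 [-2.2  3.1 -2.3]
5 [-2.1  4.1 -3. ]
6 [-1.6  5.  -3.6]
7 [-0.9  5.8 -4.1]
8 [-0.   6.4 -4.5]
9 [ 1.1  6.8 -4.7]
10 [ 2.2  6.9 -4.7]
11 [ 3.4  6.8 -4.6]
12 [ 4.5  6.5 -4.3]
13 [ 5.4  5.9 -3.9]
14 [ 6.1  5.2 -3.3]
15 [ 6.6  4.3 -2.7]
16 [ 6.7  3.3 -2. ]
17 [ 6.6  2.4 -1.4]
18 [ 6.1  1.5 -0.7]
19 [ 5.4  0.7 -0.2]
20 [4.5 0.1 0.1]
21 [ 3.4 -0.3  0.4]
22 [ 2.2 -0.4  0.4]
23 [ 1.1 -0.3  0.3]
24 [-0.  0. -0.]
25 [-0.9  0.6 -0.4]
26 [-1.6  1.3 -1. ]
```

```bash
python3 -m pendant '[{"jaw":-0.7,"tx":-0.9,"ty":0.6,"tz":-0.4,"ax":0,"ay":0,"az":0},{"jaw":-0.7,"tx":-1.6,"ty":1.3,"tz":-1,"ax":0,"ay":0,"az":0},{"jaw":-0.7,"tx":-2.1,"ty":2.2,"tz":-1.6,"ax":0,"ay":0,"az":0},{"jaw":-0.7,"tx":-2.2,"ty":3.1,"tz":-2.3,"ax":0,"ay":0,"az":0},{"jaw":-0.7,"tx":-2.1,"ty":4.1,"tz":-3,"ax":0,"ay":0,"az":0},{"jaw":-0.7,"tx":-1.6,"ty":5,"tz":-3.6,"ax":0,"ay":0,"az":0},{"jaw":-0.7,"tx":-0.9,"ty":5.8,"tz":-4.1,"ax":0,"ay":0,"az":0},{"jaw":-0.7,"tx":0,"ty":6.4,"tz":-4.5,"ax":0,"ay":0,"az":0}]' 30
python3 s.py
```

```text
clock: 17.05
position: [0.5457, -0.1244, 0.1174]
ee_rot: [0.219, 0.649, 0.699, -0.206]
contact_force: [-2.7, 3.9, 10.7]
width: 0.0189
gripper_force: 30.5
rel hub [-0.0198 -0.0396  0.0287] q 4.249 r 0.0443 F(e0,e1,a) [-2.4  2.8 11.1] w 0.0189 t 17.05
```

```bash
python3 -m pendant '[{"jaw":-0.7,"tx":1.1,"ty":0.4,"tz":-0.2,"ax":0,"ay":0,"az":0},{"jaw":-0.7,"tx":2.2,"ty":0.5,"tz":-0.2,"ax":0,"ay":0,"az":0},{"jaw":-0.7,"tx":3.4,"ty":0.4,"tz":-0.1,"ax":0,"ay":0,"az":0},{"jaw":-0.7,"tx":4.5,"ty":0.1,"tz":0.2,"ax":0,"ay":0,"az":0},{"jaw":-0.7,"tx":5.4,"ty":-0.5,"tz":0.6,"ax":0,"ay":0,"az":0},{"jaw":-0.7,"tx":6.1,"ty":-1.2,"tz":1.2,"ax":0,"ay":0,"az":0},{"jaw":-0.7,"tx":6.6,"ty":-2.1,"tz":1.8,"ax":0,"ay":0,"az":0},{"jaw":-0.7,"tx":6.7,"ty":-3.1,"tz":2.5,"ax":0,"ay":0,"az":0}]' 30
python3 s.py; python3 w.py scene
```

```text
clock: 18.05
position: [0.6127, -0.1543, 0.1415]
ee_rot: [0.218, 0.65, 0.699, -0.204]
contact_force: [-2.9, 8.2, 6.5]
width: 0.019
gripper_force: 30.6
rel hub [0.045  0.0024 0.0287] q 0.053 r 0.0451 F(e0,e1,a) [-2.3 -3.2 10.1] w 0.019 t 18.05
t 18.05 p [ 0.6127 -0.1543  0.1415] y ax [ 0.997  0.072 -0.003] z [ 0.039 -0.569 -0.822] F [-2.9  8.2  6.5] w 0.019 30.615785121917725 q [-0.03  0.44  1.67 -0.7   1.09  0.25]
scene [ 0.5069 -0.0033  0.0587] [0.047 0.047 0.01 ] 254
scene [ 0.5598 -0.0015  0.059 ] [0.045 0.046 0.011] 276
scene [0.6143 0.002  0.0589] [0.045 0.045 0.011] 284
```

```bash
python3 -m pendant '[{"jaw":-0.7,"tx":-0.1,"ty":-0.9,"tz":0.6,"ax":0,"ay":0,"az":0},{"jaw":-0.7,"tx":-0.6,"ty":-1.8,"tz":1.3,"ax":0,"ay":0,"az":0},{"jaw":-0.7,"tx":-1.3,"ty":-2.6,"tz":1.8,"ax":0,"ay":0,"az":0},{"jaw":-0.7,"tx":-2.2,"ty":-3.2,"tz":2.1,"ax":0,"ay":0,"az":0},{"jaw":-0.7,"tx":-3.3,"ty":-3.6,"tz":2.4,"ax":0,"ay":0,"az":0},{"jaw":-0.7,"tx":-4.5,"ty":-3.7,"tz":2.4,"ax":0,"ay":0,"az":0},{"jaw":-0.7,"tx":-5.6,"ty":-3.6,"tz":2.3,"ax":0,"ay":0,"az":0},{"jaw":-0.7,"tx":-6.7,"ty":-3.3,"tz":2.0,"ax":0,"ay":0,"az":0},{"jaw":-0.7,"tx":-6.7,"ty":-3.3,"tz":2.0,"ax":0,"ay":0,"az":0}]' 30
python3 s.py; python3 w.py scene; python3 - <<'E'
import cv2
b=cv2.imread("pics/scene_19.18.png") if __import__("os").path.exists("pics/scene_19.18.png") else cv2.imread(sorted(__import__("glob").glob("pics/scene_19*"))[-1])
cv2.imwrite("pics/v2.png",cv2.resize(b[160:310,170:340],(680,600),interpolation=cv2.INTER_CUBIC))
E
```

```text
clock: 19.23
position: [0.5459, -0.1891, 0.1627]
ee_rot: [0.22, 0.649, 0.699, -0.205]
contact_force: [0.6, 4.8, 8.5]
width: 0.0193
gripper_force: 30.5
rel hub [-0.024   0.0393  0.0287] q 2.12 r 0.0461 F(e0,e1,a) [0.9 0.9 9.7] w 0.0193 t 19.225
t 19.225 p [ 0.5459 -0.1891  0.1627] y ax [ 0.997  0.073 -0.002] z [ 0.04  -0.572 -0.819] F [0.6 4.8 8.5] w 0.0193 30.474323630332947 q [-0.09  0.32  1.8  -0.72  1.04  0.22]
scene [ 0.5058 -0.0014  0.0591] [0.045 0.046 0.01 ] 256
scene [0.5591 0.0008 0.0592] [0.045 0.048 0.01 ] 275
scene [0.6134 0.0057 0.0582] [0.045 0.048 0.012] 285
```

View pics/v2.png

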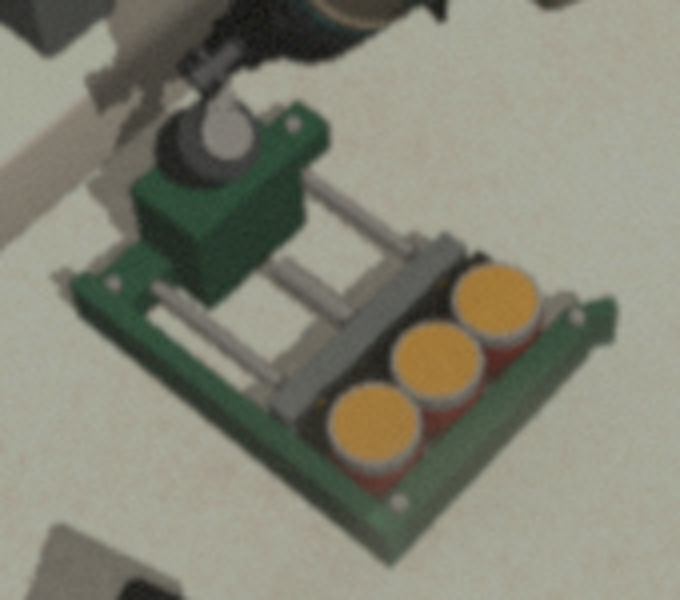

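The row of three lids is straight and touching, at (375,425), (437,358) and (497,302), held by the pad against the rail. The crank is at about 8.4 rad. I'll release and withdraw along the axis.

```bash
python3 -m pendant '[{"jaw":0.3,"tx":0,"ty":0,"tz":0,"ax":0,"ay":0,"az":0},{"jaw":0.3,"tx":0,"ty":0,"tz":0,"ax":0,"ay":0,"az":0},{"jaw":0.3,"tx":0,"ty":0,"tz":0,"ax":0,"ay":0,"az":0},{"jaw":0.3,"tx":-0.1,"ty":1.7,"tz":2.5,"ax":0,"ay":0,"az":0},{"jaw":0.3,"tx":-0.2,"ty":3.5,"tz":5,"ax":0,"ay":0,"az":0},{"jaw":0.3,"tx":-0.4,"ty":5.2,"tz":7.4,"ax":0,"ay":0,"az":0},{"jaw":0.3,"tx":-0.5,"ty":6,"tz":8.5,"ax":0,"ay":0,"az":0},{"jaw":0.3,"tx":-0.5,"ty":6,"tz":8.5,"ax":0,"ay":0,"az":0}]' 30
python3 k.py|head -1; python3 w.py scene; python3 - <<'E'
from k import *
# carriage/pad: grey & black strips along clamp y in scene/wrist, in clamp frame
for n in("wrist","scene"):
    d=grab(n);P=pts(d);C=(P-[.557,.0015,0])@Rz; H=cv2.cvtColor(d["pixels"],cv2.COLOR_BGR2HSV);v=H[...,2];s=H[...,1]
    m=(d["depth"]>0)&(abs(C[...,0])<.075)&(C[...,1]>-.09)&(C[...,1]<-.02)&(C[...,2]>.036)&(C[...,2]<.048)
    for lo in np.arange(-.09,-.02,.004):
        k=m&(C[...,1]>=lo)&(C[...,1]<lo+.004); print(n,round(lo*1e3),k.sum(),np.median(v[k]) if k.any() else "")
E
```

```text
clock: 20.27
position: [0.5418, -0.1295, 0.2471]
ee_rot: [0.22, 0.649, 0.699, -0.205]
contact_force: [-0.2, -0.7, -0.4]
width: 0.0554
gripper_force: 0.0
knob mid rel hub (e0,e1,a) [-0.0242  0.0389  0.0263] [0.018 0.019 0.005] q 2.126791818953432 r 0.04583814861041533 world [ 0.5451 -0.1795  0.1759] hub [ 0.5681 -0.1611  0.132 ]
t 20.325 p [ 0.5413 -0.1298  0.2463] y ax [ 0.997  0.072 -0.003] z [ 0.039 -0.572 -0.819] F [0.2 0.9 0.1] w 0.055 0.0 q [ 0.02  0.25  1.68 -0.65  1.26  0.16]
scene [ 0.5058 -0.0012  0.0589] [0.044 0.044 0.012] 255
scene [0.56   0.0006 0.0595] [0.046 0.047 0.01 ] 273
scene [0.6137 0.0059 0.0594] [0.044 0.046 0.01 ] 286
wrist -90 0 
wrist -86 0 
wrist -82 0 
wrist -78 0 
wrist -74 0 
wrist -70 0 
wrist -66 0 
wrist -62 0 
wrist -58 0 
wrist -54 0 
wrist -50 0 
wrist -46 0 
wrist -42 0 
wrist -38 0 
wrist -34 0 
wrist -30 0 
wrist -26 0 
wrist -22 0 
scene -90 0 
scene -86 0 
scene -82 0 
scene -78 0 
scene -74 0 
scene -70 0 
scene -66 14 95.5
scene -62 35 95.0
scene -58 38 96.0
scene -54 26 96.0
scene -50 41 93.0
scene -46 7 85.0
scene -42 1 48.0
scene -38 72 47.5
scene -34 78 49.5
scene -30 41 50.0
scene -26 12 54.0
scene -22 0
```

```bash
python3 -c "
from rig import manip
print(manip.sign_off())"
```

```text
the job is handed in; nothing more can be done
None
```

I handed the job in at about 20 s of the 72 s: all three tins stand upright in a closed-up row at the end stop, held against the rail by the jaw. I estimate the pad is pressed in about 6 mm of its 12, from a crank angle of about 8.4 rad and the gap seen in the camera. The sign-off returned no verdict.

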